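Zero the comparator on the master pin, then swap in the adapter plug

TASK

Zero the bench comparator on its master pin: slide the measuring head along its rail until its sprung plunger has pushed the master home into the vee and the needle stands on the zero mark (plunger pressed in 6 mm), and let go of the head. Then lift the master out, stand it upright in the empty round stand, and put the adapter plug in its place, pressing it down onto the seat firmly but gently (about 15 N; neither pin may ever bear on the seat with 25 N), so that it stands upright on the seat, home in the vee. Do not shift the zeroed head, force the plunger to the end of its travel, tip the pins over or disturb the tape roll, the timer and the small bottle.

Things in the scene. Friction and masses are not known exactly. Their poses are not given: they have to be found in the camera images.
- comparator: Fixed bench comparator on a dark steel base plate 104 x 244 x 12 mm. Origin: on the desk, under the plate; x across the plate, y along it (measuring axis), z up. At its -y end stands a steel vee, at its +y end the measuring head on its rail. A pin is home in the vee with its axis at x = 0 and y = -51.0 mm (master) or y = -48.8 mm (plug).
- vee (a point): Top end of the line (x = 0, y = -75 mm on the comparator, 52 mm above the desk) in which the two upright faces of the vee meet. The faces stand at 45 degrees to the measuring axis, open to +y, each 30 mm long; behind them is a block 64 mm wide. A round pin of radius R is home with its axis 1.414 R from this line.
- seat: Round flat steel seat, 28 mm diameter, rigid, set in the comparator's plate in front of the vee; origin in the middle of its top face, which is 14 mm above the desk. The pin being measured stands on it with its whole foot. Seat, vee and plunger are lapped smooth and oiled (friction about 0.15).
- head (a joint): Slide of the measuring head (grey block 56 x 74 x 40 mm, top 60 mm above the desk, dial on top): 0 to 45 mm, growing towards the vee (-y). Stiff: needs 11 N either way and stays where it is left. At head value h and plunger value p the plunger tip is at comparator y = -4 mm - h + p; on the seated master the dial is zeroed near h = 36 mm.
- head_grip (a point): Middle of the black upright grip bar on top of the head, to be pinched across its 14 mm (along the comparator's x); 20 mm long in y, 36 mm tall, this point 80 mm and its top 95 mm above the desk. It moves with the head.
- plunger (a joint): How far the horizontal sprung plunger is pressed into the head: 0 (fully out) to 16 mm (end of travel; never to exceed 15 mm). Spring 1.5 N at 0 plus 0.5 N per mm. The needle turns with it and points at the long zero mark (away from the vee) at 6 mm.
- plunger_tip (a point): Tip of the plunger's round nose (6 mm radius) on its axis, 40 mm above the desk, facing the vee; a pin's cone pushes it back as the pin is lowered.
- master_pin: Loose steel master pin, 160 g, 86 mm tall: gauge cylinder 34 mm diameter up to 42 mm, above it a slim round handle 22 mm diameter, 44 mm long with a dark ring. Its lowest 18 mm is a cone, 18 mm diameter at the flat foot. Origin: centre of the foot, z along its axis. Starts standing on the seat, 1 to 4 mm off its home in the vee.
- plug: Loose plain aluminium adapter plug, 80 to 170 g, 80 mm tall, 37 mm diameter to the top with a dark recess in the top; its lowest 18 mm is a cone, 18 mm diameter at the flat foot. Origin: centre of the foot, z along its axis. Starts standing in one of the two round stands. Home in the vee it presses the plunger 3.6 mm deeper than the master does.
- plug_stand: Round grey plastic stand (shallow cup), fixed, in which the plug starts: 58 mm outside diameter at the desk, 46 mm inside, rim 16 mm and inner floor 5 mm above the desk. Origin: centre of its underside.
- empty_stand: The same kind of stand, fixed, empty at the start: here the master goes. The two may have changed places. Origin: centre of its underside.
- tape_roll: Bystander: roll of label tape lying flat, 98 mm diameter, 19 mm high.
- timer: Bystander: small flat lab timer, 62 x 66 x 19 mm.
- small_bottle: Bystander: small white bottle, 42 mm diameter, 92 mm tall, upright, behind the comparator.
There are look-alikes about, which are no part of the job. What is shaped like the plug but green is not meant. Leave any blue look-alike of the master_pin alone.

How it is judged:
On the way, in this order (a step that is already met when the one before it is completed fails the run):
1. master home in the vee on the seat, the plunger pressed in 6 mm (4.5 to 7.5 mm), the head let go (x of master_pin in the frame of comparator between -0.002 and 0.002 m and y of master_pin in the frame of comparator between -0.053 and -0.049 m and z of master_pin in the frame of comparator between 0.012 and 0.016 m and value of joint plunger between 0.0045 and 0.0075 m and contact force between the fingers and comparator below 0.3 N), for 0.3 s.
2. master standing upright in the empty stand (horizontal distance between master_pin and empty_stand below 0.012 m and height (world z) of master_pin below 0.009 m and angle between master_pin's own z axis and vertical below 0.1 rad and linear speed of master_pin below 0.02 m/s), for 0.2 s.
3. plug pressed down on the seat with 8 N or more (contact force between plug and seat above 8 N and y of plug in the frame of comparator between -0.052 and -0.0425 m and z of plug in the frame of comparator between 0.012 and 0.0155 m), for 0.2 s.
At the end, for the whole second after the job is handed in: The plug stands released, upright (0.05 rad) on the seat, home in the vee within 2 mm; the plunger reads 7.6 to 11.6 mm (zero of 6 mm plus the plug's 3.6 mm, so the head was not shifted); the master stands upright in the formerly empty stand, within 12 mm of its centre; all at rest (all of step 2 and x of plug in the frame of comparator between -0.002 and 0.002 m and y of plug in the frame of comparator between -0.0508 and -0.0468 m and z of plug in the frame of comparator between 0.012 and 0.0155 m and angle between plug's own z axis and vertical below 0.05 rad and value of joint plunger between 0.0076 and 0.0116 m and linear speed of plug below 0.02 m/s and contact force between the fingers and comparator below 0.3 N); the robot touches nothing.
It fails at once if a pin pressed on the seat with 25 N or more (contact force between any of plug, master_pin and seat above 25 N).
It fails at once if plunger driven to the end of its travel (over 15 mm) (value of joint plunger above 0.015 m).
It fails at once if a pin tipped over (angle between any of plug, master_pin's own z axis and vertical above 0.6 rad).
It fails at once if a bystander moved more than 20 mm (distance of any of tape_roll, timer, small_bottle from where it was at the start of the episode above 0.02 m).
It also fails if it takes over 72 s, if anything falls off the work surface, if the arm or the gripper's body presses on something with over 40 N, if the wrist force passes 120 N, or if a joint passes its speed limit or range.

ROBOT

A 7-joint arm with a two-finger parallel gripper is mounted at the origin on a cart in front of the work surface, level with it; the furniture and walls round the work are solid. World frame = base frame: x ahead of the robot, y to its left, z up, the work surface at z = 0. Lengths are in m, angles in rad, forces in N, time in s.
With the tool pointing down it reaches from about 0.35 to 0.9 m from the base axis. Payload 19.9 kg.
Tool frame: the origin (TCP) lies between the finger pads; the fingertips stand 19 mm ahead of it and the grasp point (between the pads) is the TCP; z points along the fingers, y is the direction in which the jaws open and shut (so a half turn about z gives the same grasp; the last joint's range is limited). The gripper opens to 94 mm and grips with 3 to 60 N. Pads are 16 mm wide; open, the fingers measure 119 mm over their backs; the gripper's body (75 mm by 177 mm) begins 78 mm behind the grasp point.
Start: joints at [-1.188, 0.417, -0.01, 1.614, 0.005, 1.111, -0.053], TCP at [0.258, 0.569, 0.224] pointing down, gripper open.
Joint ranges: [-2.81, 2.81], [-0.39, 2.02], [-1.27, 1.25], [0.06, 2.57], [-1.19, 4.33], [0.19, 2], [-2.82, 2.82]. Speed limits (rad/s): [1.89, 1.89, 2.39, 2.39, 3.01, 3.01, 3.01].

INTERFACE

Orientations are given as a 3x3 rotation matrix whose columns are the frame's x, y, z axes.
In Python, from rig import robot gives the robot as it stands. Calls block until the motion is done:
- robot.move_ptp(position, orientation): joint-space move of the TCP to a pose.
- robot.move_linear(position, velocity=0.15, frame=None, threshold=None): straight line of the TCP; frame=None keeps the orientation; velocity is the mean speed in m/s. With threshold (N) it stops when the force on the tool has changed by that much, and returns True; else False.
- robot.goto_joints(angles): joint-space move.
- robot.gripper_to(opening): finger opening in m; the grip force is fixed at half the most; returns when the fingers have stopped.
- robot.pause(seconds).
- robot.ik(position, orientation): joint angles nearest the present ones, or None.
- robot.get_state(): the state.
- robot.grab_frame(name): name is "scene" or "top" or "wrist"; returns the picture (384x512x3 uint8, red, green, blue); there is no depth.
- robot.camera_info(name): a dict with "fx", "fy", "cx", "cy" (pixels), "rvec" (rotation vector, rad) and "tvec" (3), from world to camera coordinates, as OpenCV has them. Camera axes: x right, y down, z forward; pixel columns grow to the right and rows downward; lengths in m; the calibration is good to about 2 mm. The wrist camera is an equidistant fisheye: a pixel r from the principal point sees the ray r / f radians off the axis. A picture is of the moment at which its call begins: read the wrist's pose just before it. camera_info takes no time and is no camera call; for the wrist camera it gives the pose at the moment of the call.
A pose or a line that the arm cannot do raises robot.PlanningError and nothing moves.
- robot.sign_off(): hands the job in, once; it reports no verdict.
The state is a dict: "time": time; "qpos": joint angles; "joint_vel": joint speeds; "effort": joint torques, N m; "ee_pos": TCP position; "tool_rot": TCP orientation; "force": force on the tool from outside, world axes, zero at the start; "moment": the same for the moment, N m; "opening": finger opening in m.
Only numpy, scipy, OpenCV 4.12 (cv2) and the standard library are available. Lean on these libraries where they do the work, as an engineer would, in place of code of your own. Each camera call takes 0.05 s, during which the arm holds its last target. There are 200 camera calls.

## Working session

There is one attempt and no reset: what is moved stays moved. The work goes in short steps, each a Python script; the robot and the scene stay as the last script left them, time stands still between calls to the robot, and variables do not carry over. Pictures are saved under pics/ and viewed, about 8 in all and at most 12, crops included, and the job is handed in when it is done.

```bash
ls; mkdir -p pics; python3 - <<'E'
from rig import robot
import cv2
for n in("scene","top"):
    f=robot.grab_frame(n); cv2.imwrite(f"pics/{n}0.png",cv2.resize(f[:,:,::-1],(800,600),interpolation=cv2.INTER_CUBIC)); cv2.imwrite(f"pics/{n}0raw.png",f[:,:,::-1])
    print(n,robot.camera_info(n))
print(robot.camera_info("wrist")); print(robot.get_state())
E
```

```text
pics
scene {'fx': 495.6223132511627, 'fy': 495.6223132511627, 'cx': 252.49518271762224, 'cy': 191.0428317568086, 'rvec': array([ 2.16774656, -0.85697408,  0.40341148]), 'tvec': array([-0.43864084,  0.30470567,  1.12702439])}
top {'fx': 352.4313471754044, 'fy': 352.4313471754044, 'cx': 257.2519197969655, 'cy': 189.84328814395425, 'rvec': array([ 2.18927754, -2.17858869,  0.06067625]), 'tvec': array([-0.03138982,  0.56404473,  0.93150293])}
{'fx': 297.3186396354542, 'fy': 297.3186396354542, 'cx': 259.0637213353556, 'cy': 185.88808782802573, 'rvec': array([-2.46822044, -1.59062676, -0.18567682]), 'tvec': array([-0.62393344, -0.0241095 ,  0.38952174])}
{'time': 0.1, 'qpos': array([-1.18748751,  0.41793441, -0.01030095,  1.61410522,  0.00468233,
        1.11067673, -0.05296171]), 'joint_vel': array([ 0.00101062, -0.00243007,  0.00083921, -0.00298437, -0.00051642,
        0.00192665,  0.00112585]), 'effort': array([ 1.35267175e-03, -8.52580190e+01,  6.40258268e-01, -4.26691425e+01,
       -4.87575622e-02,  1.63931045e-02,  1.04842179e-04]), 'ee_pos': array([0.25746823, 0.56916255, 0.22387895]), 'tool_rot': array([[-9.11132608e-01,  4.12113115e-01, -3.88104761e-04],
       [ 4.12113292e-01,  9.11132030e-01, -1.02898934e-03],
       [-7.04453225e-05, -1.09748887e-03, -9.99999395e-01]]), 'force': array([0.60025494, 0.33120532, 0.16122617]), 'moment': array([-0.01639825,  0.00795037, -0.00453502]), 'opening': 0.0937849704653085}
```

View pics/top0.png

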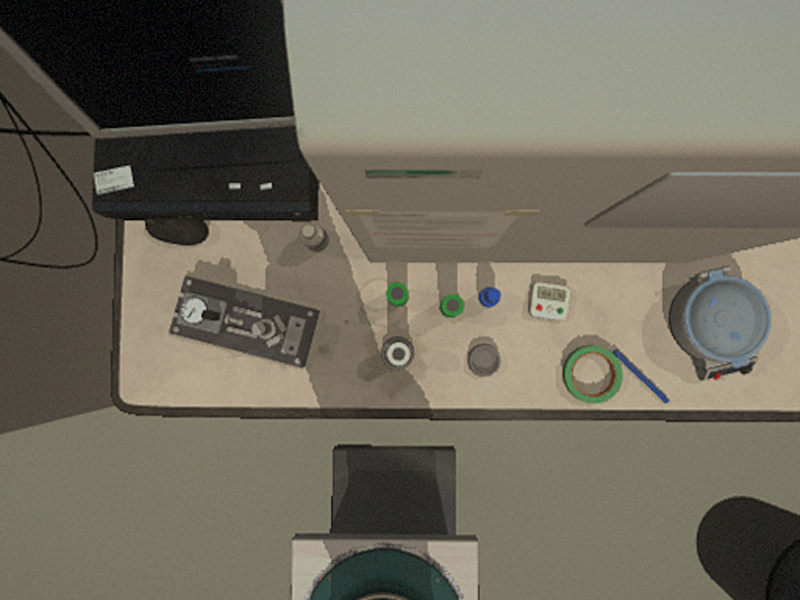

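View pics/scene0.png

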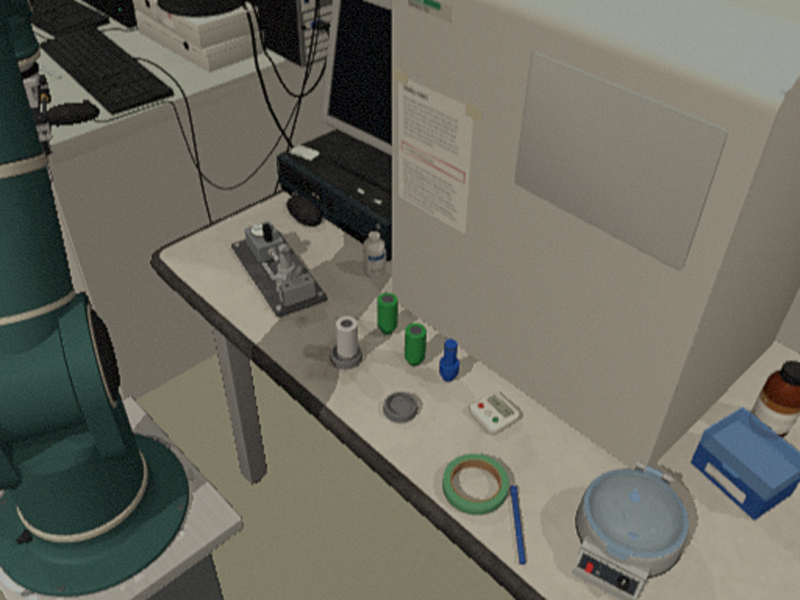

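Top view (800x600): the plug is the silver one in its stand at (398,352). Green look-alikes are at (397,293) and (452,305), and the blue master look-alike is at (489,297). The master is in the comparator at (263,327) and the empty stand is at (484,358).

```bash
cat > h.py <<'E'
import numpy as np, cv2
from rig import robot
def ray(info,uv,fish=False):
    R=cv2.Rodrigues(info["rvec"])[0]; t=info["tvec"]
    a=np.array([(uv[0]-info["cx"])/info["fx"],(uv[1]-info["cy"])/info["fy"]])
    if fish:
        r=np.linalg.norm(a); d=np.r_[a/max(r,1e-9)*np.sin(r),np.cos(r)]
    else: d=np.r_[a,1]
    return -R.T@t, R.T@d
def pix(info,uv,z,fish=False):
    c,d=ray(info,uv,fish); return (c+d*(z-c[2])/d[2])[:2]
def proj(info,p,fish=False):
    R=cv2.Rodrigues(info["rvec"])[0]; q=R@np.asarray(p)+info["tvec"]
    if fish:
        r=np.hypot(q[0],q[1]); th=np.arctan2(r,q[2]); k=th/max(r,1e-9)
        return np.array([info["cx"]+info["fx"]*q[0]*k, info["cy"]+info["fy"]*q[1]*k])
    return np.array([info["cx"]+info["fx"]*q[0]/q[2], info["cy"]+info["fy"]*q[1]/q[2]])
def down(yaw): # tool y axis (jaw) at yaw in world, z down
    y=np.array([np.cos(yaw),np.sin(yaw),0]); z=np.array([0,0,-1.]); return np.c_[np.cross(y,z),y,z]
E
python3 - <<'E'
from h import *
i=robot.camera_info("top"); s=.64
for n,uv,z in [("c1",(188,275),.012),("c2",(320,312),.012),("c3",(305,366),.012),("c4",(170,334),.012),("plug",(398,352),.085),("pst",(398,355),.016),("est",(484,358),.016),("bottle",(313,232),.09)]:
    print(n,pix(i,np.array(uv)*s,z).round(4))
im=cv2.imread("pics/top0raw.png")
cv2.imwrite("pics/crop.png",cv2.resize(im[170:240,100:320],None,fx=3.6,fy=3.6,interpolation=cv2.INTER_CUBIC))
E
```

```text
c1 [0.6007 0.3453]
c2 [0.5372 0.1135]
c3 [0.4439 0.138 ]
c4 [0.4978 0.3735]
plug [ 0.4715 -0.0234]
pst [ 0.4639 -0.0223]
est [ 0.4596 -0.1698]
bottle [0.663  0.1143]
```

View pics/crop.png

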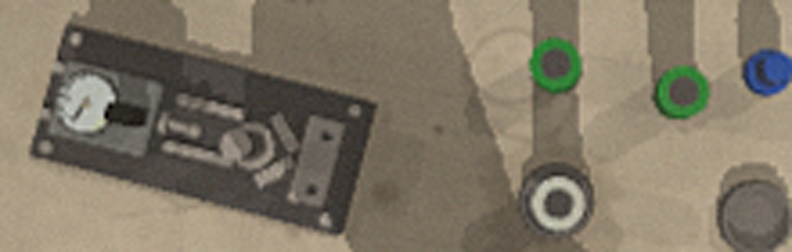

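The crop confirms the choice. The silver plug's top ring is at (556,203) in a cup. The empty stand is at (752,208). The comparator has the head at left (grip at (127,113)), the master at (237,143) and the vee on the right. Next is a close look with the wrist camera.

```bash
python3 - <<'E'
from h import *
i=robot.camera_info("top")
C=[pix(i,(100+x/3.6,170+y/3.6),.012) for x,y in [(70,24),(376,103),(340,235),(32,153)]]
C=np.array(C); print(C.round(4)); c=C.mean(0); d=(C[0]+C[3]-C[1]-C[2])/2; yaw=np.arctan2(d[1],d[0])-np.pi/2
print(c,np.hypot(*d),yaw)
for n,uv,z in [("grip",(127,113),.095),("master",(234,143),.1),("plug",(556,203),.085),("est",(752,210),.016)]: print(n,pix(i,(100+uv[0]/3.6,170+uv[1]/3.6),z).round(4))
robot.move_ptp([c[0]-.03,c[1],.30],down(yaw))
w=robot.camera_info("wrist"); s=robot.get_state(); f=robot.grab_frame("wrist")
R=cv2.Rodrigues(w["rvec"])[0]; cam=-R.T@w["tvec"]; print("cam",cam,"fwd",R[2],"tcp",s["ee_pos"], "in tool",s["tool_rot"].T@(cam-s["ee_pos"]),s["qpos"],s["time"])
np.savez("w1.npz",**w)
cv2.imwrite("pics/w1raw.png",f[:,:,::-1]);cv2.imwrite("pics/w1.png",cv2.resize(f[:,:,::-1],(800,600),interpolation=cv2.INTER_CUBIC))
E
```

```text
[[0.5989 0.3476]
 [0.5401 0.1145]
 [0.4412 0.14  ]
 [0.5012 0.3734]]
[0.52033633 0.24387673] 0.24070430016133743 -0.24936867628673065
grip [0.5291 0.2728]
master [0.5089 0.1972]
plug [ 0.4687 -0.0228]
est [ 0.4617 -0.1674]
cam [0.50660163 0.31011219 0.4587274 ] fwd [-0.0572889  -0.22714654 -0.97217408] tcp [0.48978089 0.24510606 0.29965799] in tool [ 0.06710869  0.00037889 -0.15908517] [-0.8712835   0.22466418  0.41631397  1.72602367 -0.09651833  1.211576
 -0.67669085] 1.6083
```

View pics/w1.png

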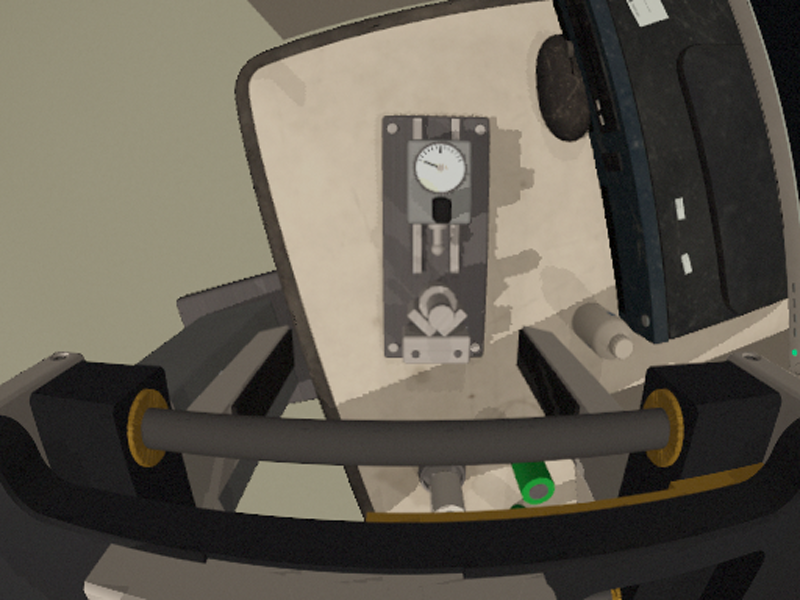

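Wrist view: the plate spans (383,116) to (483,357), with the dial at (440,167) and the grip bar at (442,209). The plunger tip is at (437,252), the master is at (440,310) and the vee block is behind it at (435,348). I'll enlarge it for measuring.

```bash
python3 -c "
import cv2
im=cv2.imread('pics/w1raw.png')[68:238,235:325]
cv2.imwrite('pics/w1c.png',cv2.rotate(cv2.resize(im,None,fx=4.6,fy=4.6,interpolation=cv2.INTER_CUBIC),cv2.ROTATE_90_COUNTERCLOCKWISE))"
```

```text
(no output)
```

View pics/w1c.png

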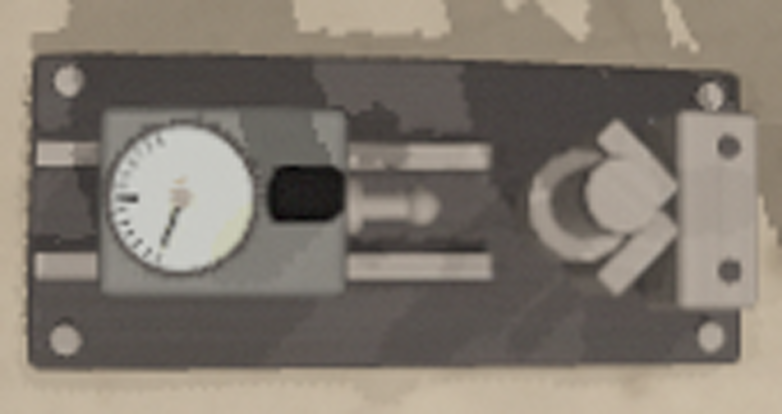

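```bash
python3 - <<'E'
from h import *
from scipy.optimize import least_squares
w=dict(np.load("w1.npz")); i=robot.camera_info("top")
P=lambda cx,cy,z: pix(w,(235+(414-cy)/4.6,68+cx/4.6),z,True)
L=[(36,57),(739,74),(738,364),(29,367)]
W=np.array([P(a,b,.012) for a,b in L]); loc=np.array([(52,122),(52,-122),(-52,-122),(-52,122)])/1e3
B=np.array([P(a,b,.014) for a,b in [(69,80),(711,95),(711,337),(65,340)]]); print(W.round(4),B.mean(0).round(4))
def T(q,l): c,s=np.cos(q[2]),np.sin(q[2]); return np.array([[c,-s],[s,c]])@l.T+np.array(q[:2])[:,None]
f=lambda q:(T(q,loc).T-W).ravel()
r=least_squares(f,[.52,.244,-.25]); q=r.x; print(q,r.fun.reshape(-1,2).round(4))
top=np.array([pix(i,(100+x/3.6,170+y/3.6),.012) for x,y in [(70,24),(376,103),(340,235),(32,153)]])
q2=least_squares(lambda q:(T(q,loc).T-top).ravel(),q).x; print("top",q2)
c,s=np.cos(q[2]),np.sin(q[2]); inv=lambda p: np.array([[c,s],[-s,c]])@(p-q[:2])
for n,a,z in [("grip",(308,194),.095),("mtop",(626,197),.1),("tip",(438,208),.04),("headL",(102,203),.06),("headR",(346,203),.06),("veeblockback",(757,207),.052),("veecorner",(662,210),.052)]:
    print(n,P(*a,z).round(4),inv(P(*a,z)).round(4))
E
```

```text
[[0.5996 0.3504]
 [0.5414 0.1164]
 [0.4423 0.1425]
 [0.5021 0.3758]] [0.5218 0.2458]
[ 0.52136026  0.24626961 -0.24860365] [[ 0.0022  0.0013]
 [ 0.0003 -0.0011]
 [-0.0014 -0.0017]
 [-0.0011  0.0015]]
top [ 0.52033633  0.24387673 -0.25020751]
grip [0.529  0.2801] [-0.0009  0.0347]
mtop [0.508  0.1962] [-0.0007 -0.0518]
tip [0.5188 0.2373] [-0.0003 -0.0093]
headL [0.5431 0.3363] [-0.0011  0.0927]
headR [0.526 0.267] [-0.0006  0.0212]
veeblockback [0.4952 0.1387] [ 0.0011 -0.1107]
veecorner [0.5015 0.1704] [-0.0005 -0.0784]
```

```bash
cat >> h.py <<'E'
Q=np.array([.5208,.2455,-.249])
ex=np.array([np.cos(Q[2]),np.sin(Q[2])]); ey=np.array([-ex[1],ex[0]])
W=lambda x,y,z: np.r_[Q[:2]+ex*x+ey*y,z]
def snap(name):
    w=robot.camera_info("wrist"); f=robot.grab_frame("wrist")[:,:,::-1]; np.savez(f"pics/{name}.npz",**w); cv2.imwrite(f"pics/{name}raw.png",f); return f,w
E
python3 - <<'E'
from h import *
robot.gripper_to(.05)
robot.move_ptp(W(0,.0347,.16),down(Q[2]))
robot.move_linear(W(0,.0347,.083),.08)
robot.gripper_to(0); s=robot.get_state(); print(s["opening"],s["force"],s["time"],s["ee_pos"])
p=s["ee_pos"]
for d in (.02,.024,.027):
    robot.move_linear(p-np.r_[ey,0]*d,.02); s=robot.get_state(); print(d,s["force"].round(2),s["ee_pos"],s["time"])
f,_=snap("n1"); cv2.imwrite("pics/n1.png",cv2.resize(f,(800,600),interpolation=cv2.INTER_CUBIC))
E
```

```text
0.013888879922686451 [-4.45780034  0.04813409  4.50092842] 4.8917 [0.52876718 0.27931275 0.08301597]
0.02 [ 4.25  7.87 -6.08] [0.5242292  0.2614332  0.08305725] 6.0417
0.024 [ 2.95  8.2  -5.36] [0.52316606 0.25731609 0.08304036] 6.3917
0.027 [ 4.09  7.99 -4.35] [0.52246755 0.25442687 0.08305775] 6.6917
```

View pics/n1.png

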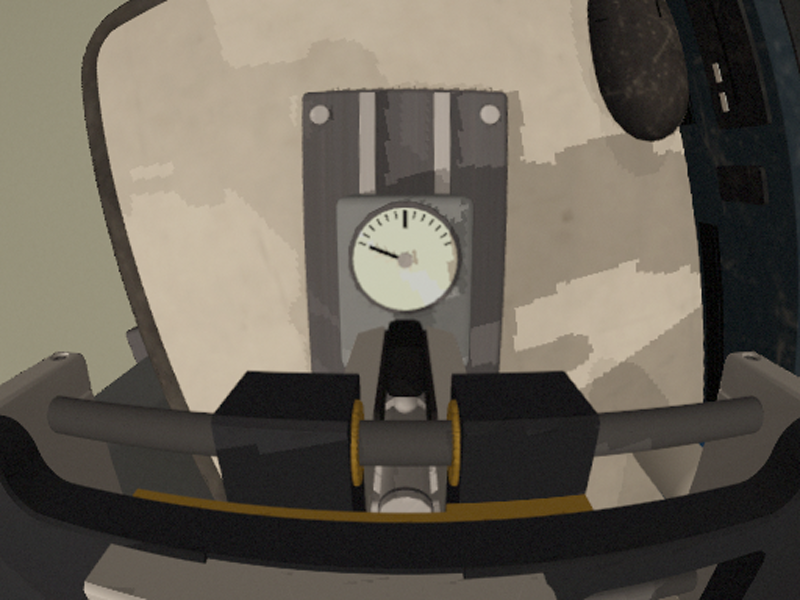

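The needle points at (370,247) from the dial centre (405,260), about 70° left of the zero mark at (405,218). It is still fully out. I'll step on, reading the needle angle by code.

```bash
cat >> h.py <<'E'
def needle(f,c=(259.2,166.4)):
    g=cv2.cvtColor(np.ascontiguousarray(f),cv2.COLOR_BGR2GRAY).astype(np.float32)
    a=np.radians(np.arange(-120,121)); r=np.arange(9,17,.5)
    A,Rr=np.meshgrid(a,r,indexing="ij")
    v=cv2.remap(g,(c[0]+Rr*np.sin(A)).astype(np.float32),(c[1]-Rr*np.cos(A)).astype(np.float32),1).mean(1)
    k=v.argmin(); wt=np.clip(v.min()+40-v,0,None)*(abs(np.arange(241)-k)<15)
    return (wt*np.degrees(a)).sum()/wt.sum(), v.min()
E
python3 - <<'E'
from h import *
print(needle(cv2.imread("pics/n1raw.png")))
p=robot.get_state()["ee_pos"]; d=0; last=None
for k in range(9):
    a=needle(snap("nd")[0]); s=robot.get_state(); print(round(d*1e3,1),a,s["force"].round(1))
    if abs(a[0])<3: break
    if a[0]>0: break
    step=.0015 if a[0]<-55 else min(.002,-a[0]/12/1e3); d+=step
    robot.move_linear(p-np.r_[ey,0]*d,.02)
f,_=snap("n2"); cv2.imwrite("pics/n2.png",cv2.resize(f[100:340,120:400],None,fx=2.5,fy=2.5,interpolation=cv2.INTER_CUBIC)); print(s["time"])
E
```

```text
(np.float64(-68.76435184408612), np.float32(35.69397))
0.0 (np.float64(-68.79276175174437), np.float32(35.54364)) [ 3.4  7.4 -5.2]
1.5 (np.float64(-68.76996209263216), np.float32(35.78241)) [ 4.   9.7 -6.2]
3.0 (np.float64(-68.74860402724883), np.float32(35.942566)) [ 4.6  8.9 -5.3]
4.5 (np.float64(-66.63473818187951), np.float32(36.23529)) [ 3.9  9.5 -7.7]
6.0 (np.float64(-52.53831388569288), np.float32(39.791016)) [ 4.5 10.  -8.2]
8.0 (np.float64(-32.490586596710635), np.float32(40.257874)) [ 4.5 10.4 -7.8]
10.0 (np.float64(-12.77950176395865), np.float32(39.375427)) [ 6.  11.  -8.9]
11.1 (np.float64(-3.837468651872074), np.float32(38.612427)) [  6.8  12.7 -10.2]
11.4 (np.float64(-1.247714459229475), np.float32(29.994568)) [  6.   14.4 -11. ]
9.1917
```

```bash
python3 - <<'E'
from h import *
robot.gripper_to(.05); robot.pause(.3)
print(needle(snap("nd2")[0])); s=robot.get_state(); print(s["force"].round(2),s["time"])
p=s["ee_pos"]; robot.move_linear([p[0],p[1],.15],.12)
robot.move_linear(W(0,-.11,.2),.15)
f,w=snap("m1"); y0=40
print(proj(w,W(0,-.051,.1),True))
cv2.imwrite("pics/m1.png",cv2.resize(f[0:240,110:400],None,fx=2.5,fy=2.5,interpolation=cv2.INTER_CUBIC))
E
```

```text
(np.float64(-1.2588412789224672), np.float32(37.11963))
[0.52 0.09 0.21] 10.325
[258.86661779 125.77993976]
```

View pics/m1.png

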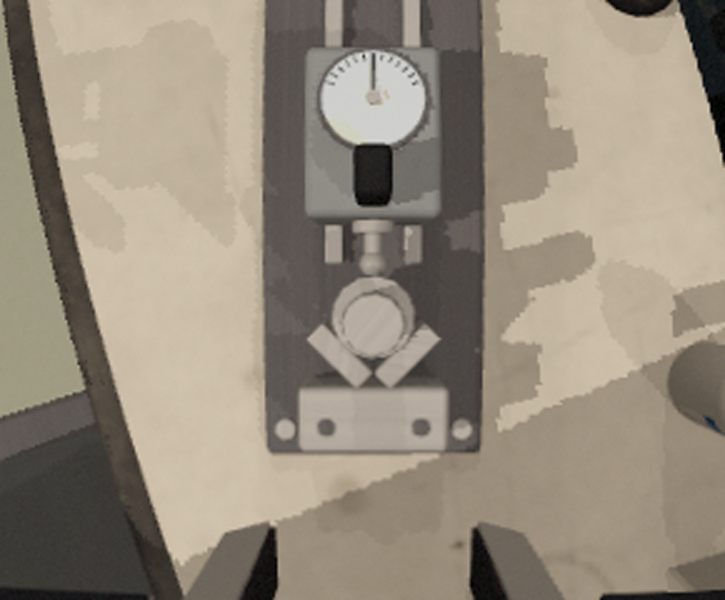

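The needle is on zero, the plunger touches the master and the master is seated in the vee. The handle top is at (371,318) and the vee apex is near (374,370).

```bash
python3 - <<'E'
from h import *
w=dict(np.load("pics/m1.npz")); M=np.c_[ex,ey].T
for n,uv,z in [("top",(371,318),.1),("cyl",(373,317),.056),("vee",(374,368),.052),("grip",(373,175),.095)]:
    print(n,(M@(pix(w,(110+uv[0]/2.5,uv[1]/2.5),z,True)-Q[:2])).round(4))
for uv in [(264,450),(482,450)]: print((M@(pix(w,(110+uv[0]/2.5,uv[1]/2.5),.012,True)-Q[:2])).round(4))
E
```

```text
top [-0.0004 -0.0522]
cyl [ 0.0003 -0.0535]
vee [ 0.0007 -0.0749]
grip [ 0.0003 -0.0014]
[-0.0521 -0.1184]
[ 0.0528 -0.1184]
```

```bash
python3 - <<'E'
from h import *
D=down(Q[2]); E=np.array([.4605,-.1685])
robot.move_linear(W(0,-.0515,.2),.2)
for p in (np.r_[E,.2],np.r_[E,.075]): print(robot.ik(p,D))
robot.move_linear(W(0,-.0515,.085),.1)
robot.gripper_to(0); s=robot.get_state(); print(s["opening"],s["force"].round(1),s["ee_pos"],s["time"])
robot.move_linear(W(0,-.0515,.2),.06); s=robot.get_state(); print(s["opening"],s["force"].round(1))
f,_=snap("l1")
robot.move_ptp(np.r_[E,.2],D); robot.move_linear(np.r_[E,.095],.12)
h=robot.move_linear(np.r_[E,.072],.02,threshold=4); s=robot.get_state(); print(h,s["ee_pos"],s["force"].round(1),s["time"])
robot.gripper_to(.05); robot.move_linear(np.r_[E,.2],.15)
P=np.array([.4687,-.0228]); robot.move_linear(np.r_[P-ey*.059,.2],.25)
f2,w=snap("p1"); print(robot.get_state()["time"])
cv2.imwrite("pics/p1.png",cv2.resize(f2,(800,600),interpolation=cv2.INTER_CUBIC))
E
```

```text
[-0.30960166  0.24425737  0.69022822  1.98528752 -0.18716851  0.97464823
  0.22281077]
[-0.20011779  0.45265997  0.59109874  2.0787469  -0.3806245   0.71559422
  0.38718812]
0.021151095295430213 [-1.2  0.7  2.9] [0.50798985 0.19571192 0.0850657 ] 14.325
0.021260660025934235 [ 0.1 -0.4 -1.2]
True [ 0.4604971  -0.16854647  0.07597696] [-1.5  0.8  9.4] 19.725
21.8917
```

View pics/p1.png

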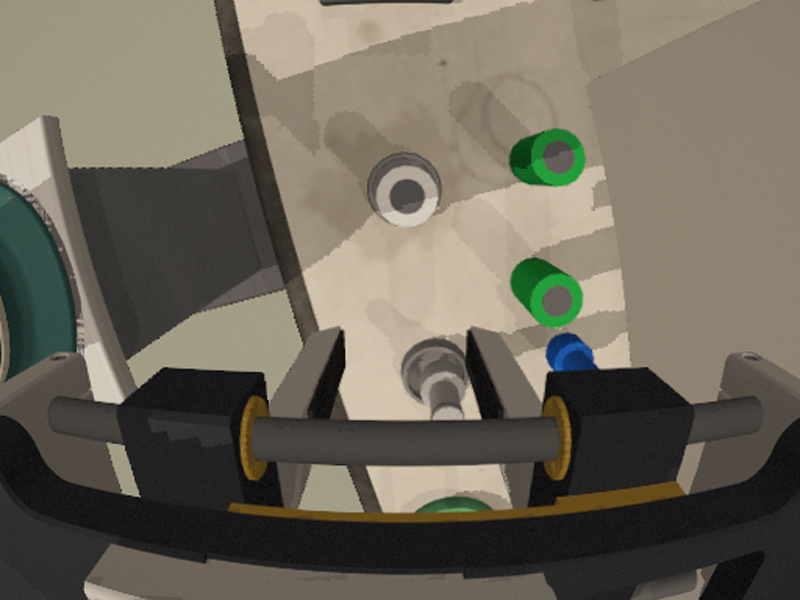

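The master stands upright in the formerly empty stand at (435,370). The plug's top centre is at (406,195), and the green look-alikes at (558,157) and (557,299) are untouched.

```bash
python3 - <<'E'
from h import *
w=dict(np.load("pics/p1.npz"))
P=pix(w,(406*.64,195*.64),.085,True); print(P, "stand",pix(w,(434*.64,370*.64),.016,True))
P=P+ey*.0012; D=down(Q[2])
robot.gripper_to(.06)
robot.move_linear(np.r_[P,.15],.2); robot.move_linear(np.r_[P,.07],.1)
robot.gripper_to(0); s=robot.get_state(); print(s["opening"],s["force"].round(1),s["ee_pos"],s["time"])
robot.move_linear(np.r_[P,.2],.1)
robot.move_linear(W(0,-.11,.2),.25)   # same view offset as m1, plug in hand
f,w=snap("k1"); s=robot.get_state(); print(s["opening"],s["force"].round(1),s["time"])
cv2.imwrite("pics/k1.png",cv2.resize(f,(800,600),interpolation=cv2.INTER_CUBIC))
E
```

```text
[ 0.46926131 -0.02311797] stand [ 0.45672349 -0.16393995]
0.03538067495338779 [-0.5  0.4  3.8] [ 0.46971239 -0.02191123  0.07017008] 24.2917
0.035587990285443794 [ 0.  -0.4  0. ] 26.5917
```

View pics/k1.png

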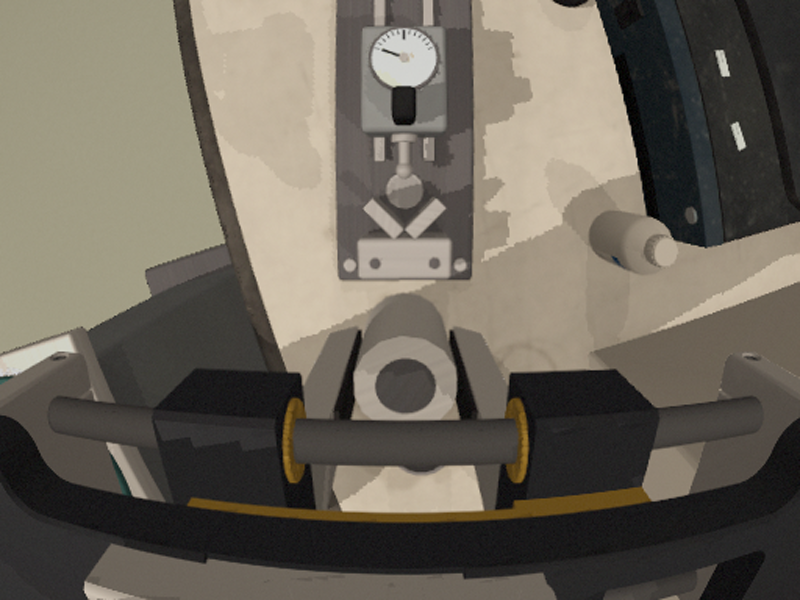

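The plug is in the jaws, upright, with its recess at (405,386). The head is unmoved, the plunger is out and the seat is free at (404,190). I'll check the plug offset relative to the TCP.

```bash
python3 - <<'E'
from h import *
w=dict(np.load("pics/k1.npz")); M=np.c_[ex,ey].T
print("plug", (M@(pix(w,(405*.64,386*.64),.215,True)-Q[:2])).round(4), "tcp y -.110")
print("ringw",[(M@(pix(w,(u*.64,386*.64),.215,True)-Q[:2])).round(4) for u in(354,458)])
print("seat",(M@(pix(w,(404*.64,190*.64),.014,True)-Q[:2])).round(4),"vee",(M@(pix(w,(404*.64,237*.64),.052,True)-Q[:2])).round(4))
print("tip",(M@(pix(w,(404*.64,177*.64),.04,True)-Q[:2])).round(4))
E
```

```text
plug [ 0.0007 -0.1126] tcp y -.110
ringw [array([-0.0167, -0.1127]), array([ 0.0189, -0.1128])]
seat [ 0.0001 -0.0516] vee [ 0.0001 -0.082 ]
tip [ 0.0002 -0.0421]
```

```bash
cat > dn.py <<'E'
from h import *
w=dict(np.load("pics/k1.npz")); DC=pix(w,(403.5*.64,57.5*.64),.065,True)
def read(n):
    f,w=snap(n); c=proj(w,np.r_[DC,.065],True)
    # refine centre: bright dial face
    g=cv2.cvtColor(np.ascontiguousarray(f),cv2.COLOR_BGR2GRAY); x,y=c.round().astype(int)
    h=cv2.HoughCircles(cv2.medianBlur(g[y-60:y+60,x-60:x+60],3),cv2.HOUGH_GRADIENT,1.5,200,param1=100,param2=15,minRadius=24,maxRadius=44)
    c2=h[0,0,:2]+[x-60,y-60] if h is not None else c
    a,_=needle(f,c2); s=robot.get_state()
    print(n,"tcp",s["ee_pos"].round(4),"dial",c.round(1),c2,"ang",round(a,1),"p",round(6+a/11.46,2),"F",s["force"].round(1),"open",round(s["opening"],4),"t",s["time"]); return f
E
python3 - <<'E'
from dn import *
y=-.0467
robot.move_linear(W(0,y,.16),.15); read("d0")
for k,z in enumerate((.12,.098,.090,.083)):
    hit=robot.move_linear(W(0,y,z),.04 if k==0 else .02,threshold=12); f=read(f"d{k+1}")
    if hit: print("HIT"); break
cv2.imwrite("pics/d.png",cv2.resize(f,(800,600),interpolation=cv2.INTER_CUBIC))
E
```

```text
d0 tcp [0.5095 0.1991 0.1605] dial [258.2  97.2] [248.25 109.75] ang -97.9 p -2.54 F [-0.6 -0.1 -1.6] open 0.0355 t 27.2917
d1 tcp [0.5094 0.2003 0.1202] dial [258.4  95.3] [257.25  94.25] ang -66.2 p 0.22 F [-0.1  0.9 -1.1] open 0.0357 t 28.4917
d2 tcp [0.5092 0.2001 0.0979] dial [258.7  92.5] [258.25  90.75] ang -1.1 p 5.9 F [-0.9 -4.8  1.3] open 0.0354 t 29.7917
d3 tcp [0.509  0.1998 0.0897] dial [258.7  90.9] [258.25  90.25] ang 41.2 p 9.59 F [-2.  -5.   0.7] open 0.0358 t 30.3917
d4 tcp [0.5089 0.1996 0.0825] dial [258.8  89.6] [258.25  87.75] ang 52.2 p 10.55 F [-1.9 -6.5 -2. ] open 0.0354 t 30.9417
```

View pics/d.png

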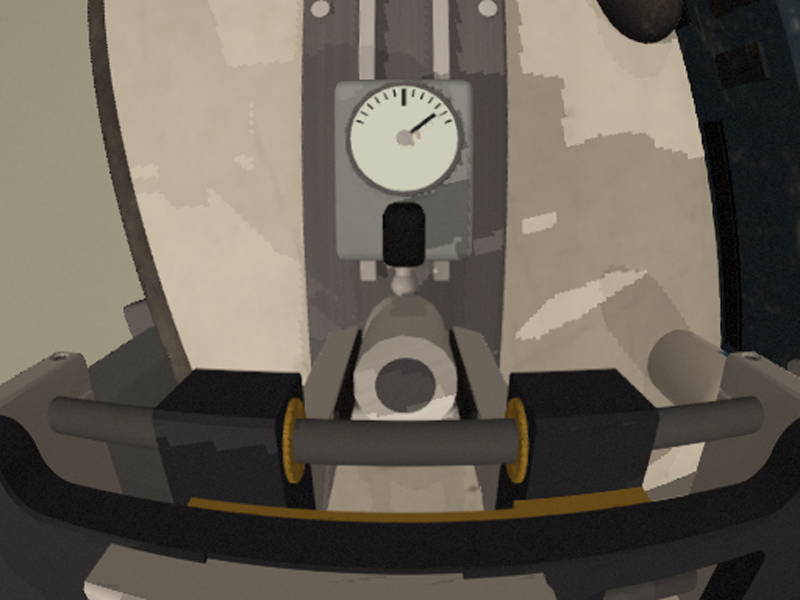

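The needle reads about 10.5 mm, so the plug is about 1 mm clear of home in the vee, as intended. Now I press down.

```bash
python3 - <<'E'
from dn import *
y=-.0467; s=robot.get_state(); b=s["force"][2]
print(robot.move_linear(W(0,y,.076),.01,threshold=5))
robot.pause(.2); s=robot.get_state(); z=s["ee_pos"][2]; print(s["ee_pos"],s["force"].round(1),s["time"])
for k in range(12):
    if s["force"][2]-b>=13: break
    z-=.0002; robot.move_linear(W(0,y,z),.01); robot.pause(.15); s=robot.get_state(); print(z.round(4),s["ee_pos"][2].round(5),s["force"].round(1))
robot.pause(.4); read("pr")
E
```

```text
True
[0.50918567 0.19912682 0.07918802] [-1.1 -2.9  8.4] 31.6
0.079 0.07915 [-2.5 -6.7  7.4]
0.0788 0.07913 [-3.7 -7.7 12. ]
pr tcp [0.5095 0.1999 0.0791] dial [257.9  89.8] [257.25  87.75] ang 57.0 p 10.97 F [-3.9 -8.  11.9] open 0.036 t 32.9083
```

```bash
python3 - <<'E'
from dn import *
robot.gripper_to(.06); robot.pause(.3); read("r1")
p=robot.get_state()["ee_pos"]; robot.move_linear([p[0],p[1],.2],.1)
robot.move_linear(W(0,-.11,.2),.15); f=read("r2")
t=robot.grab_frame("scene")[:,:,::-1]
a=cv2.resize(f[0:240,110:400],None,fx=1.6,fy=1.6,interpolation=cv2.INTER_CUBIC)
b=cv2.resize(t[120:300,120:350],None,fx=384/230*.8,fy=384/180,interpolation=cv2.INTER_CUBIC); b=cv2.resize(t[120:300,130:320],(400,384),interpolation=cv2.INTER_CUBIC)
cv2.imwrite("pics/fin.png",cv2.resize(np.hstack([a,b]),(795,352)))
E
```

```text
r1 tcp [0.5093 0.2003 0.0788] dial [258.4  90.2] [255.75  89.25] ang 45.1 p 9.93 F [ 0.2 -0.  -0.2] open 0.0599 t 33.8417Traceback (most recent call last):
  File "<stdin>", line 4, in <module>
  File "dn.py", line 7, in read
    h=cv2.HoughCircles(cv2.medianBlur(g[y-60:y+60,x-60:x+60],3),cv2.HOUGH_GRADIENT,1.5,200,param1=100,param2=15,minRadius=24,maxRadius=44)
                       ~~~~~~~~~~~~~~^^^^^^^^^^^^^^^^^^^^^^^^^^
cv2.error: OpenCV(4.12.0) /io/opencv/modules/imgproc/src/median_blur.dispatch.cpp:190: error: (-215:Assertion failed) !_src0.empty() in function 'medianBlur'
```

```bash
python3 - <<'E'
from h import *
f,_=snap("r3"); t=robot.grab_frame("scene")[:,:,::-1]
a=cv2.resize(f[0:240,110:400],(464,384),interpolation=cv2.INTER_CUBIC)
b=cv2.resize(t[130:290,140:300],(334,334),interpolation=cv2.INTER_CUBIC); b=cv2.copyMakeBorder(b,0,50,0,0,cv2.BORDER_CONSTANT)
cv2.imwrite("pics/fin.png",np.hstack([a,b])); s=robot.get_state(); print(s["time"],s["ee_pos"],s["force"].round(1))
E
```

```text
35.925 [0.49380453 0.13987394 0.19989862] [0.6 0.  0.1]
```

View pics/fin.png

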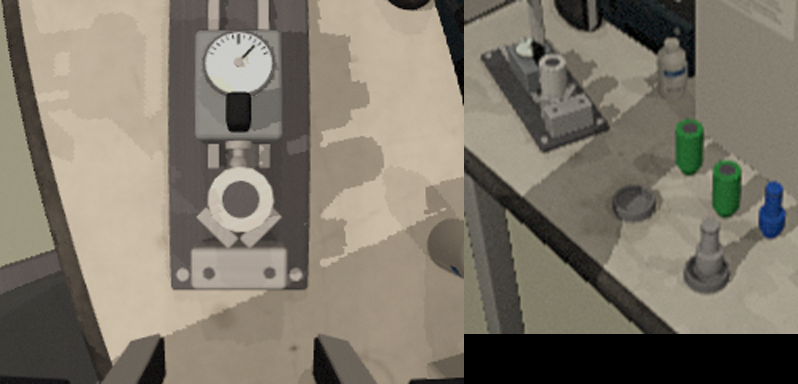

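The plug stands upright in the vee at (241,199), with the needle about 42° past zero. The master stands upright in its stand at (708,262), and nothing else has moved.

```bash
python3 -c "
from rig import robot
robot.sign_off()"
```

```text
the job is handed in; nothing more can be done
```

The job is done and handed in at about 36 s of the 72 s allowed. No verdict is reported, so the results below are my own checks.

- **Zeroing:** I slid the head until the needle stood about 1° short of the zero mark (about 5.9 mm). It held there after I let go, and the picture showed the master seated in the vee.
- **Master:** it stands upright in the formerly empty stand. It touched the stand floor at the height expected. Its position came from camera estimates of the stand that differ by about 6 mm, against 12 mm allowed.
- **Plug:** I lowered it about 1 mm clear of the vee and pressed it down. The wrist force sensor read about 12 N, which I estimate as 13–14 N on the seat. On release the plunger pushed it home.
- **Last checks:** the plunger read about 9.9 mm (expected 9.6), the plug was upright in the vee, and the gripper was clear with no force on it. The bottle, the green look-alikes and the blue one looked unmoved. The timer and tape roll were outside my final pictures.

**Disagreements:** my camera estimates along the comparator's measuring axis differed by 1–3 mm, so I placed the plug by the needle reading instead. One checking script also crashed on an image crop, and I repeated the picture.

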